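Take the left-hand spinner nut off a fan

TASK

Unscrew the black spinner nut from the desk fan lying on its back; its thread is left-handed, so it comes off clockwise. Do not force it: let it climb as you turn and lift it off straight once you feel it come free, then set it down gently, standing upright on its round skirt on the floor of the shallow orange tray (not the deep bin). Leave everything else on the bench where it is.

Things in the scene. Friction and masses are not known exactly. Their poses are not given: they have to be found in the camera images.
- nut: The loose black plastic spinner nut, 70 g, 59 mm tall. Below, a round hollow skirt 46 mm across and 27 mm high; above it a six-sided grip. Origin: centre of the underside; z up along its axis. It starts screwed home on the fan's stud with a spring washer (about 8 N) pushing up under it. More than 25 N of push, pull or side load between nut and fan counts as forcing it.
- nut_grip (a point): Point on the nut's axis, 43 mm above its underside: middle of the six-sided grip, 30 mm across flats (34.6 mm over corners), which spans 27 to 59 mm above the underside. Axes as the nut's: two flats face its +y and -y, the others follow every 60 degrees. The skirt's shoulder under the grip is 38 mm across.
- nut_thread (a point): Point on the nut's axis 3 mm above its underside, where its thread is. Left-hand and coarse: clockwise seen from above it climbs several mm before it comes free, after 0.35 to 0.6 of a turn, differing from start to start; anticlockwise drives it hard onto the hub. Play: about 2 mm axial, 1.5 mm sideways. Let go part way it stays there, but let go at the thread's very end it sits crooked.
- fan: The fan head, fixed, lying on its back with its shaft upright: white motor drum on a black cradle, wire rear guard 267 mm across with its rim 82 mm above the bench, four grey blades reaching 110 mm from the axis and at most 110 mm above the bench, hub and stud on the axis. Origin: on the axis at bench height, z up.
- fan_stud (a point): Point on the fan's axis where the home nut's underside sits, 112 mm above the bench. The threaded stud ends 17.5 mm above it; nut is clear of the stud when its underside is 20 mm above this point.
- tray: The shallow orange open tray, fixed, 150 mm (its x) by 120 mm (its y), 35 mm high, walls and floor 4 mm thick, empty: where the nut goes. Origin: centre of the underside; floor is 4 mm above it.
- deep_bin: The deep orange open bin, fixed, 180 by 140 mm, 75 mm high, with two white motor caps in it; not the target. Tray and deep bin may change places. Origin: centre of the underside.
- cap0: White motor end cap, 52 mm across, 30 mm tall, loose in the deep bin: leave alone. Origin: centre of its underside.
- cap1: The other white motor end cap in the deep bin, same size: leave alone.
- jar: Loose jar, 56 mm across, 70 mm tall: leave alone. Origin: centre of its underside.
- wrench: Loose steel wrench lying flat: leave alone.
- screwdriver: Loose screwdriver lying flat: leave alone.
- tape: Loose brown roll lying flat, 90 mm across, 24 mm high: leave alone.
- bottle: Loose white bottle, 60 mm across, 160 mm tall: leave alone.
Not all that is in view belongs to the job. What is meant by the nut is not purple, and is the larger of those in its own colour.

How it is judged:
On the way:
1. the nut is off the thread and lifted straight up, clear of the stud (z of nut in the frame of fan_stud above 0.02 m and horizontal distance between nut and fan_stud below 0.02 m).
At the end, for the whole second after the job is handed in: The nut is released and at rest inside the shallow tray, upright (within about 8 degrees) with its skirt on the tray's floor (underside less than 8 mm above the tray's own underside); everything else is where it was (x of nut in the frame of tray between -0.056 and 0.056 m and y of nut in the frame of tray between -0.042 and 0.042 m and z of nut in the frame of tray below 0.008 m and angle between nut's own z axis and vertical below 0.15 rad and linear speed of nut below 0.02 m/s and contact force between the fingers and nut below 0.1 N); the robot touches nothing.
It fails at once if the nut or its thread is forced: more than 25 N between nut and fan (contact force between nut and fan above 25 N).
It fails at once if the nut is dropped (falls free faster than 0.6 m/s, about a 20 mm fall) (linear speed of nut above 0.6 m/s and contact force between the fingers and nut below 0.1 N).
It fails at once if something else on the bench is shifted by more than 30 mm (distance of any of jar, wrench, screwdriver, tape, bottle, cap0, cap1 from where it was at the start of the episode above 0.03 m).
It also fails if it takes over 72 s, if anything falls off the work surface, if the arm or the gripper's body presses on something with over 40 N, if the wrist force passes 120 N, or if a joint passes its speed limit or range.

ROBOT

A 6-joint arm with a two-finger parallel gripper is mounted at the origin on the work surface. World frame = base frame: x ahead of the robot, y to its left, z up, the work surface at z = 0. Lengths are in m, angles in rad, forces in N, time in s.
With the tool pointing down it reaches from about 0.325 to 0.925 m from the base axis. Payload 3.1 kg.
Tool frame: the origin (TCP) lies at the centre of the arm's flange, where the gripper is bolted on; the fingertips stand 173 mm ahead of it and the grasp point (between the pads) lies 155 mm ahead of it; z points along the fingers, y is the line along which they close (so a half turn about z gives the same grasp; the last joint's range is limited). The gripper opens to 85 mm and grips with 20 to 120 N. Pads are 22 mm wide; open, the fingers measure 114 mm over their backs; the gripper's body (76 mm by 85 mm) begins 54 mm behind the grasp point. The pads swing forward as they close: fully open they stand 13 mm farther back than shut.
Start: joints at [-1.276, 0.217, 1.613, -0, 1.311, -0.112], TCP at [0.247, -0.574, 0.405] pointing down, gripper open.
Joint ranges: [-2.75, 2.75], [-0.78, 2.1], [0.31, 2.55], [-1.13, 4.27], [0.13, 2.63], [-2.58, 2.58]. Speed limits (rad/s): [2.79, 2.79, 3.14, 3.14, 3.14, 3.14].

INTERFACE

Orientations are given as a unit quaternion [x, y, z, w].
In Python, from cell import * gives the robot as it stands. The module is installed in compiled form; this text tells all that it offers.
- The arm moves only by the shell command python3 -m handwheel 'ROWS' [OPENING] [FORCE]. ROWS is text: rows parted by semicolons, each of 4 numbers parted by spaces: the shift along the tool's x, y, z in mm, then the turn about the tool's z in degrees. A call has 1 to 8 rows; each row is the pose to reach, as a shift and turn from the pose commanded when the call began, along the tool's axes at that moment; what a row does not reach only later rows make up. A row lasts 1/12 s, in which the tool goes at most 41.7 mm and 7.16 degrees, less where a joint would pass 70% of its speed; a pose out of reach is approached as far as the arm can. A call with a gripper value outside its range is refused whole. OPENING is the opening in per cent of the stroke, from 0 (shut) to 100 (fully open), set as the call begins (- or left out, the last holds). The fingers move at their own pace and stop on an object; FORCE is the grip in N (left out, the last holds). Time passes only in rows, so rows that repeat a pose let the fingers close. It gives the time, the measured TCP pose, the force, the opening and the grip force at its end, in the units of the state.
- observe(): the state, without advancing time (a new reading comes with each control period).
- snapshot(name): name is "side" or "top"; returns a dict with "pixels" (400x640x3 uint8, red, green, blue), "vertical_fov" (degrees; the focal length in pixels is half the picture's height over the tangent of half this angle, whatever the lens; pixels are square), "cx", "cy" (the principal point, pixels), "extrinsics" (4x4, takes a point from world to camera coordinates). Camera axes: x right, y up, looking along -z (the intrinsics and any distortion apply to the point x, -y, -z); pixel columns grow to the right and rows downward; lengths in m; the calibration is good to about 2 mm. A picture is of the moment at which its call begins. There is no depth.
- close_job(): hands the job in; it is judged then, once.
The state is a dict: "t": time; "q": joint angles; "dq": joint speeds; "effort": joint torques, N m; "tcp_pos": TCP position; "ee_rot": TCP orientation; "ft_force": force on the tool from outside, world axes, zero at the start; "ft_torque": the same for the moment, N m; "grip_width": finger opening in m; "grasp_force": force on a finger pad.
Only numpy, scipy, OpenCV 4.12 (cv2) and the standard library are available. Lean on these libraries where they do the work, as an engineer would, in place of code of your own. Each camera call takes 0.05 s, during which the arm holds its last target. There are 200 camera calls.

## Working session

There is one attempt and no reset: what is moved stays moved. The work goes in short steps, Python scripts to look and compute and a shell command to move; the robot and the scene stay as the last step left them, time stands still between calls to the robot, and variables do not carry over. Pictures are saved under pics/ and viewed, at most 10 in all, crops included, and the job is handed in when it is done.

```bash
mkdir -p pics
python3 - <<'E'
from cell import *
import cv2,numpy as np,pickle
s=observe();print({k:np.round(v,3).tolist() for k,v in s.items()})
for n in("side","top"):
    d=snapshot(n);pickle.dump(d,open(n+".pkl","wb"))
    print(n,d["vertical_fov"],d["cx"],d["cy"],np.round(d["extrinsics"],4).tolist(),[k for k in d])
    cv2.imwrite(f"pics/{n}0.png",d["pixels"][:,:,::-1])
E
```

```text
{'t': 0.0, 'q': [-1.276, 0.218, 1.615, 0.0, 1.311, -0.112], 'dq': [-0.001, 0.0, -0.001, -0.0, 0.0, -0.0], 'effort': [0.0, -39.684, -30.385, 0.0, 0.01, 0.0], 'tcp_pos': [0.247, -0.574, 0.403], 'ee_rot': [0.979, 0.202, -0.0, -0.001], 'ft_force': [-0.38, -0.268, 0.189], 'ft_torque': [-0.053, -0.008, 0.034], 'grasp_force': 0.0, 'grip_width': 0.085}
side 53.00671459759488 321.4667243798063 200.56459235127187 [[-0.8885, -0.4588, 0.0011, 0.5623], [0.3504, -0.677, 0.6473, -0.2629], [-0.2963, 0.5755, 0.7623, -0.9784], [0.0, 0.0, 0.0, 1.0]] ['pixels', 'vertical_fov', 'cx', 'cy', 'extrinsics']
top 45.940898166822144 327.44181980049046 198.169836276759 [[-0.0154, -0.9999, 0.0028, 0.0272], [0.9933, -0.0149, 0.115, -0.6145], [-0.115, 0.0046, 0.9934, -1.2817], [0.0, 0.0, 0.0, 1.0]] ['pixels', 'vertical_fov', 'cx', 'cy', 'extrinsics']
```

View pics/side0.png

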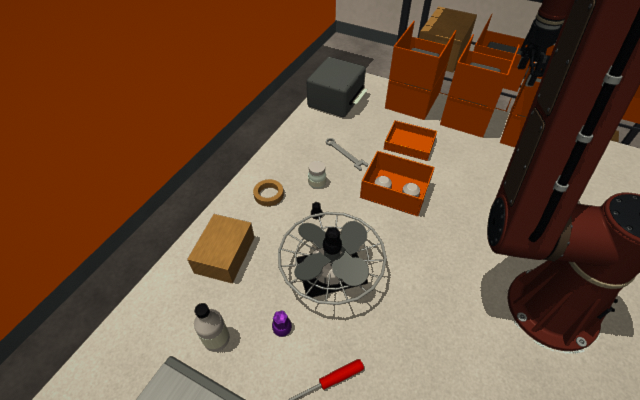

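View pics/top0.png

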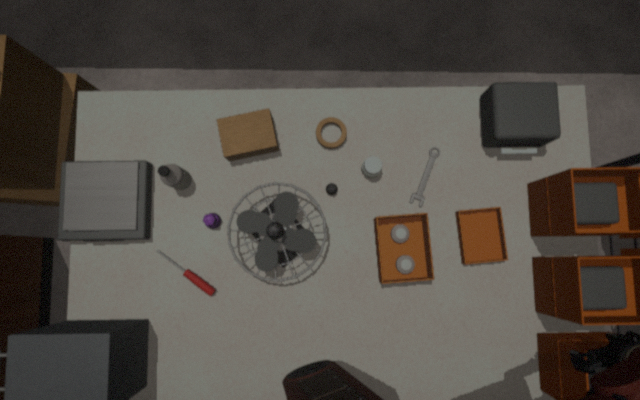

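Candidates: black nut on the fan (top 275,231 / side 333,240), a smaller black nut on the bench (332,189 / 316,211), a purple nut (212,220 / 281,323) and the black bottle cap (165,171 / 202,310). I choose the one on the fan and check it in a crop.

```bash
cat > h.py <<'E'
import numpy as np,cv2,pickle
def ray(d,u,v):
    f=200/np.tan(np.radians(d["vertical_fov"]/2));E=d["extrinsics"];R,t=E[:3,:3],E[:3,3]
    c=-R.T@t; r=R.T@np.array([(u-d["cx"])/f,-(v-d["cy"])/f,-1]);return c,r/np.linalg.norm(r)
def onz(d,u,v,z):
    c,r=ray(d,u,v);return c+r*(z-c[2])/r[2]
def proj(d,p):
    f=200/np.tan(np.radians(d["vertical_fov"]/2));E=d["extrinsics"];q=E[:3,:3]@p+E[:3,3]
    return d["cx"]+f*q[0]/-q[2], d["cy"]-f*q[1]/-q[2]
def tri(a,b):
    A=np.zeros((3,3));B=np.zeros(3)
    for c,r in(a,b):
        P=np.eye(3)-np.outer(r,r);A+=P;B+=P@c
    return np.linalg.solve(A,B)
E
python3 - <<'E'
from h import *
S=pickle.load(open("side.pkl","rb"));T=pickle.load(open("top.pkl","rb"))
print("tri",tri(ray(S,333,232),ray(T,275,229)), "top@.171",onz(T,275,230,.171))
for n,d in(("S",S),("T",T)):
    h=cv2.cvtColor(d["pixels"],cv2.COLOR_RGB2HSV)
    m=cv2.inRange(h,(3,170,90),(15,255,255))
    nl,_,st,ce=cv2.connectedComponentsWithStats(m)
    for i in range(1,nl):
        if 600<st[i,4]<6000: print(n,st[i],ce[i].round(1),onz(d,*ce[i],.02).round(3))
def crop(d,u,v,r=28,k=10): return cv2.resize(d["pixels"][v-r:v+r,u-r:u+r],None,fx=k*.7,fy=k*.7,interpolation=cv2.INTER_CUBIC)
im=np.hstack([crop(S,333,238),crop(T,275,231)])
cv2.imwrite("pics/crop1.png",np.clip(im.astype(float)*1.9,0,255).astype(np.uint8)[:,:,::-1])
E
```

```text
tri [0.52484692 0.15038624 0.16788418] top@.171 [0.52157088 0.14984795 0.171     ]
S [ 385   21   72   99 3224] [412.9  75.8] [ 0.626 -0.779  0.02 ]
S [ 440   34   87  103 4413] [479.1  88.6] [ 0.371 -0.813  0.02 ]
S [500  82  40  65 843] [518.1 116.8] [ 0.207 -0.703  0.02 ]
S [ 384  121   53   39 1359] [410.4 139.8] [ 0.507 -0.408  0.02 ]
S [ 360  151   74   65 2687] [396.9 182.4] [ 0.479 -0.203  0.02 ]
T [575 186  65  47 664] [612.6 217.9] [ 0.549 -0.784  0.02 ]
T [ 459  211   44   52 1847] [480.4 236.7] [ 0.502 -0.409  0.02 ]
T [ 377  221   50   60 1711] [402.  251.5] [ 0.464 -0.188  0.02 ]
T [582 267  54  58 663] [619.2 300.2] [ 0.321 -0.783  0.02 ]
```

View pics/crop1.png

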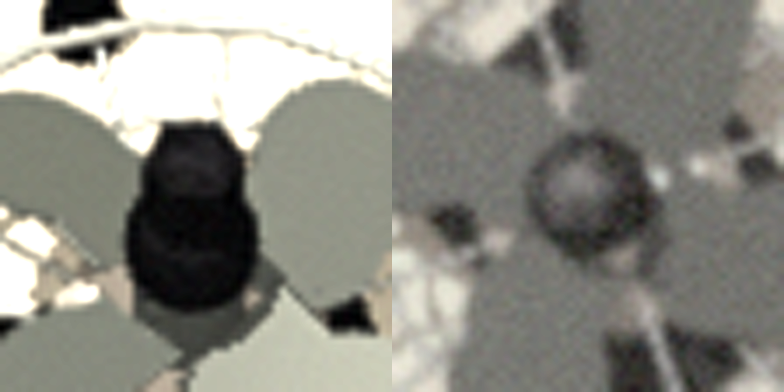

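The chosen object is a hexagonal grip on a round skirt, black, at the fan hub and larger than the loose one, so it is the nut. Next come the hex yaw and a better axis.

Run:
```python
from h import *
from cell import *
S=[snapshot("side") for _ in range(6)];T=[snapshot("top") for _ in range(6)]
d0,t0=S[0],T[0]
s=np.mean([d["pixels"].astype(float) for d in S],0);t=np.mean([d["pixels"].astype(float) for d in T],0)
np.set_printoptions(linewidth=200)
print(s[222:246:2,322:345].mean(2).round().astype(int))
print(t[220:242,264:288].mean(2).round().astype(int))
for z in(.112,.139,.171):print(z,[np.round(proj(d,np.array([.522,.150,z])),1) for d in(d0,t0)])
def c(im,u,v,r,lo,hi):
    x=np.clip((im[v-r:v+r,u-r:u+r].mean(2)-lo)/(hi-lo)*255,0,255).astype(np.uint8)
    return cv2.resize(x,(390,390),interpolation=cv2.INTER_CUBIC)
cv2.imwrite("pics/crop2.png",np.hstack([c(s,333,238,18,2,40),c(t,275,231,14,5,70)]))
```

```text
[[176 174 177 178 176 174 174 173 177 181 181 179 174 152 160 174 180 181 179 178 181 183 183]
 [177 177 180 182 181 182 180 180 179 180 181 179 174 126 124 177 182 181 182 183 185 177 135]
 [139 175 173 146 143 156 158 160 158 150 145 142 162 149 125 148 179 178 180 175 146  88  73]
 [108 127 125 137 165 121  32  15  19  19  16  15  20  16  37 102 147 150 114 104  78  74  76]
 [ 89 139 178 182 138  38   9  12  13  14  15  17  21  21  13  16  70 171 175 103  76  76  76]
 [ 65  65  70  69  25  12  15  22  25  25  23  20  20  23  19  16  14  27  68  62  74  76  76]
 [ 66  67  64  26   9  13  14  16  18  17  18  18  22  22  17  13  12  16  63  75  76  76  76]
 [ 67  67  65  24   5   6  12  14  18  18  17  14  13  16  16  15   5  21  77  78  76  76  76]
 [ 67  65  38  11   4   5   6   8   5   7   6   8   8   7   6   4   3  15  58  78  77  76  76]
 [ 64  30  10   7   6   6   4   6   6   5   6   6   5   5   5   4   4   4  13  46  76  77  76]
 [ 63  15   6  13  10   7   6   5   5   6   5   6   6   6   6   4   5   5   4  22  76  78  76]
 [ 48  12   6   9  14  14  10   7   5   6   5   4   5  
[... 1678 characters left out ...]
  24  23  23  27  31  34  38  41  42  46  57]
 [ 70  61  62  61  57  48  34  24  24  22  25  24  22  27  26  31  41  48  41  41  39  43  46  57]
 [ 65  63  62  63  60  57  46  33  28  26  25  24  28  36  40  52  60  62  51  41  42  43  51  59]
 [ 64  62  62  61  61  61  57  48  39  33  32  33  39  48  59  69  72  66  48  41  43  49  57  59]
 [ 64  62  62  62  60  62  61  57  50  43  40  42  45  54  63  69  69  60  46  41  46  54  59  60]
 [ 61  63  61  63  63  64  62  61  59  51  47  47  46  48  54  62  61  53  42  42  46  58  57  59]]
0.112 [array([333.9, 246.1]), array([277.4, 230.9])]
0.139 [array([334.2, 239.6]), array([276.3, 230.4])]
0.171 [array([334.5, 231.6]), array([274.9, 229.8])]
```

View pics/crop2.png

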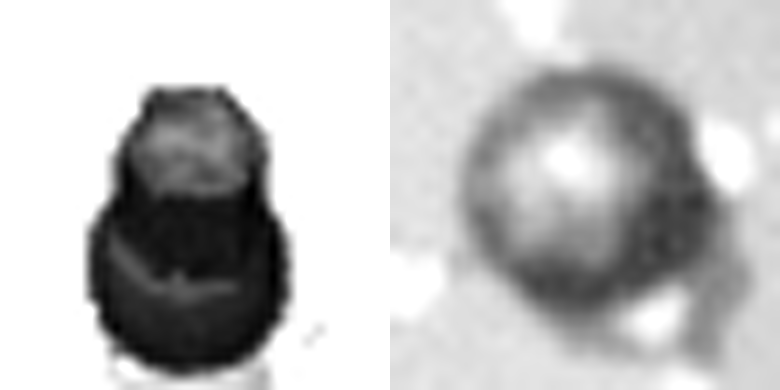

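```bash
python3 -m handwheel '20 -21 0 0;47 -48 0 0;74 -76 0 0;101 -104 0 0;128 -132 0 0;155 -160 0 0;182 -188 0 0;209 -216 0 0'; python3 -m handwheel '27 -28 0 0;54 -56 0 0;81 -84 0 0;108 -112 0 0;135 -140 0 0;162 -168 0 0;189 -196 0 0;216 -224 0 0'; python3 -m handwheel '24 -25 0 0;46 -48 0 0;68 -70 0 0;88 -90 0 0;102 -104 0 0;112 -114 0 0;116 -118 0 0;116 -118 0 0'
```

```text
t: 1.37
tcp_pos: [0.354, -0.2912, 0.405]
ee_rot: [0.979, 0.202, 0.0, 0.0]
ft_force: [1.4, 0.4, -0.2]
grip_width: 0.0856
grasp_force: 0.0
t: 2.03
tcp_pos: [0.4638, 0.0003, 0.4052]
ee_rot: [0.979, 0.202, 0.001, 0.0]
ft_force: [0.7, -1.0, 0.2]
grip_width: 0.0853
grasp_force: 0.0
t: 2.7
tcp_pos: [0.5236, 0.1532, 0.4046]
ee_rot: [0.979, 0.203, -0.0, 0.0]
ft_force: [-0.5, 0.0, 0.1]
grip_width: 0.0855
grasp_force: 0.0
```

```bash
R='0 0 0 -7;0 0 0 -14;0 0 0 -21;0 0 0 -28;0 0 0 -35;0 0 0 -42;0 0 0 -49;0 0 0 -56'; for i in 1 2; do :; done; python3 -m handwheel '0 0 0 -7;0 0 0 -14;0 0 0 -21;0 0 0 -28;0 0 0 -35;0 0 0 -42;0 0 0 -49;0 0 0 -56' >/dev/null; python3 -m handwheel '0 0 0 -7;0 0 0 -14;0 0 0 -21;0 0 0 -28;0 0 0 -35;0 0 0 -42;0 0 0 -49;0 0 0 -56' >/dev/null; python3 -m handwheel '0 0 0 -7;0 0 0 -14;0 0 0 -21;0 0 0 -28;0 0 0 -35;0 0 0 -42;0 0 0 -49;0 0 0 -56' >/dev/null;  python3 -m handwheel '0 0 0 -7;0 0 0 -14;0 0 0 -16;0 0 0 -16;0 0 0 -16'
python3 - <<'E'
from cell import *
import numpy as np
from scipy.spatial.transform import Rotation as R
s=observe();print(s["t"],np.round(s["q"],3),s["tcp_pos"]);print(R.from_quat(s["ee_rot"]).as_matrix().round(3))
E
```

```text
t: 5.12
tcp_pos: [0.5232, 0.1514, 0.4047]
ee_rot: [-0.235, 0.972, -0.0, -0.0]
ft_force: [0.6, -0.5, 0.5]
grip_width: 0.0857
grasp_force: 0.0
5.1167 [ 0.153  0.046  1.804 -0.     1.292 -1.892] [0.52319505 0.15139924 0.40473084]
[[-0.89  -0.456 -0.   ]
 [-0.456  0.89  -0.   ]
 [ 0.    -0.    -1.   ]]
```

Run:
```python
from h import *
from cell import *
ims=[]
for n,u,v in(("side",333,200),("top",275,225)):
    d=snapshot(n);pickle.dump(d,open(n+"1.pkl","wb"))
    print(n,[np.round(proj(d,np.array([.5234,.1523,z])),1) for z in(.139,.171,.245)])
    c=np.clip(d["pixels"][v-55:v+65,u-45:u+45].astype(float)*2,0,255).astype(np.uint8)
    ims.append(cv2.resize(c,None,fx=4.4,fy=4.4,interpolation=cv2.INTER_CUBIC))
cv2.imwrite("pics/above.png",np.hstack(ims)[:,:,::-1])
```

```text
side [array([333.2, 240.1]), array([333.5, 232.1]), array([334.3, 211.8])]
top [array([275.4, 229.9]), array([274. , 229.3]), array([270.5, 227.7])]
```

View pics/above.png

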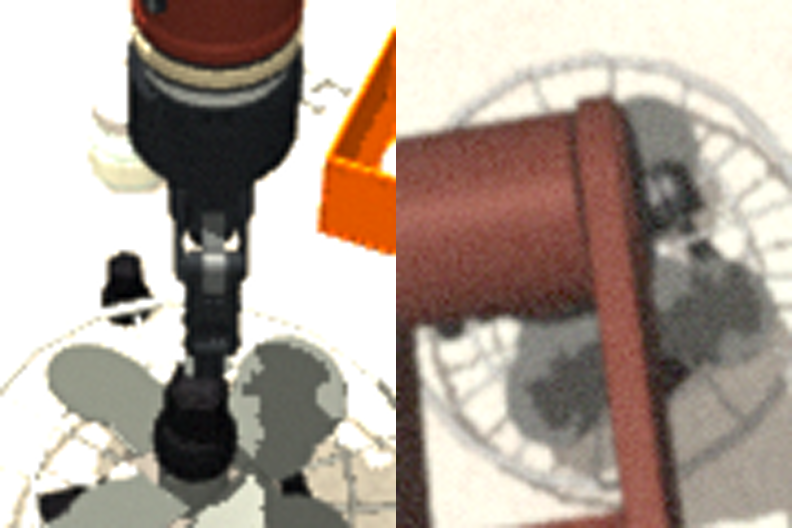

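The side view shows the gripper axis at u≈336.6 and the nut at u≈332.2, so the nut lies roughly 7 mm toward tool −x. I'll correct that, straddle the nut and look again.

```bash
python3 -m handwheel '-3 0 10 0;-7 0 25 0;-7 0 42 0;-7 0 58 0;-7 0 72 0;-7 0 82 0;-7 0 86 0;-7 0 86 0'
python3 - <<'E'
from h import *
from cell import *
d=snapshot("side");pickle.dump(d,open("side2.pkl","wb"))
u,v=333,225
c=np.clip(d["pixels"][v-35:v+30,u-35:u+35].astype(float)*3,0,255).astype(np.uint8)
cv2.imwrite("pics/low.png",cv2.resize(c,None,fx=8,fy=8,interpolation=cv2.INTER_CUBIC)[:,:,::-1])
E
```

```text
t: 5.88
tcp_pos: [0.5291, 0.1556, 0.317]
ee_rot: [-0.236, 0.972, 0.0, -0.002]
ft_force: [-0.1, 0.3, 0.5]
grip_width: 0.0853
grasp_force: 0.0
```

View pics/low.png

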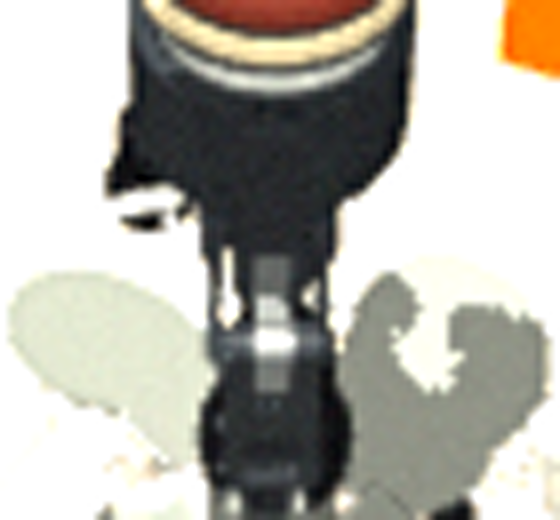

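Finger centre is at crop x≈272 and nut centre at ≈276, about 1 mm apart in tool x. Now I'll close in steps and feel for the y offset.

```bash
python3 -m handwheel '1 0 0 0;1 0 0 0;1 0 0 0;1 0 0 0;1 0 0 0;1 0 0 0' 50 20;python3 -m handwheel '0 0 0 0;0 0 0 0;0 0 0 0' 44;python3 -m handwheel '0 0 0 0;0 0 0 0;0 0 0 0' 40
```

```text
t: 6.43
tcp_pos: [0.5288, 0.1553, 0.3191]
ee_rot: [-0.236, 0.972, -0.0, 0.0]
ft_force: [-0.0, -0.6, -0.4]
grip_width: 0.0425
grasp_force: 0.0
t: 6.68
tcp_pos: [0.5287, 0.1553, 0.3187]
ee_rot: [-0.236, 0.972, 0.0, -0.0]
ft_force: [-0.6, -0.3, 0.4]
grip_width: 0.0374
grasp_force: 0.0
t: 6.93
tcp_pos: [0.5287, 0.1554, 0.3187]
ee_rot: [-0.236, 0.972, 0.0, -0.0]
ft_force: [0.3, 0.3, -0.1]
grip_width: 0.0341
grasp_force: 0.3
```

```bash
python3 -m handwheel '0 0 0 0;0 0 0 0;0 0 0 0' 38;python3 -m handwheel '0 0 0 0;0 0 0 0;0 0 0 0' 36.5
```

```text
t: 7.18
tcp_pos: [0.5287, 0.1556, 0.3188]
ee_rot: [-0.236, 0.972, 0.0, 0.0]
ft_force: [-0.5, 2.7, 0.8]
grip_width: 0.0324
grasp_force: 1.3
t: 7.43
tcp_pos: [0.529, 0.1554, 0.319]
ee_rot: [-0.236, 0.972, 0.0, 0.001]
ft_force: [0.2, 3.0, 0.9]
grip_width: 0.0311
grasp_force: 1.1
```

```bash
python3 -m handwheel '0 0.8 0 0;0 1.5 0 0;0 1.5 0 0' ;python3 -m handwheel '0 0 0 0;0 0 0 0;0 0 0 0;0 0 0 0' 34 20; python3 -m handwheel '0 0 0 0;0 0 0 0;0 0 0 0;0 0 0 0' 28 20
```

```text
t: 7.68
tcp_pos: [0.5278, 0.1563, 0.3183]
ee_rot: [-0.236, 0.972, -0.001, -0.001]
ft_force: [0.1, -0.3, -0.2]
grip_width: 0.0311
grasp_force: 0.0
t: 8.02
tcp_pos: [0.5279, 0.1562, 0.3185]
ee_rot: [-0.236, 0.972, -0.0, -0.0]
ft_force: [-0.2, -1.5, 0.3]
grip_width: 0.0294
grasp_force: 20.3
t: 8.35
tcp_pos: [0.5279, 0.1563, 0.3185]
ee_rot: [-0.236, 0.972, -0.0, -0.0]
ft_force: [-1.9, -4.0, -0.5]
grip_width: 0.0294
grasp_force: 20.3
```

Gripped on the flats (29.4 mm) with low side load. Now turn in small steps and watch the force.

```bash
python3 -m handwheel '0 0 0 4;0 0 0 8;0 0 0 12;0 0 -0.3 16;0 0 -0.3 16' - 25;python3 -m handwheel '0 0 0 4;0 0 0 8;0 0 -0.3 12;0 0 -0.5 16;0 0 -0.5 16'
```

```text
t: 8.77
tcp_pos: [0.5283, 0.1568, 0.3195]
ee_rot: [-0.098, 0.995, 0.0, 0.001]
ft_force: [-0.4, -1.0, 2.5]
grip_width: 0.0295
grasp_force: 25.4
t: 9.18
tcp_pos: [0.5286, 0.1564, 0.3201]
ee_rot: [0.041, 0.999, -0.0, 0.001]
ft_force: [0.9, -2.8, 2.7]
grip_width: 0.0299
grasp_force: 25.6
```

```bash
python3 -m handwheel '0 0 -0.1 4;0 0 -0.3 8;0 0 -0.5 12;0 0 -0.6 16;0 0 -0.6 16';python3 -m handwheel '0 0 -0.1 4;0 0 -0.3 8;0 0 -0.5 12;0 0 -0.6 16;0 0 -0.6 16'
```

```text
t: 9.6
tcp_pos: [0.5282, 0.156, 0.3202]
ee_rot: [0.179, 0.984, -0.001, 0.0]
ft_force: [0.4, -4.8, 1.6]
grip_width: 0.0294
grasp_force: 25.7
t: 10.02
tcp_pos: [0.528, 0.1555, 0.3203]
ee_rot: [0.314, 0.949, -0.002, 0.0]
ft_force: [-0.6, -6.7, 0.8]
grip_width: 0.0295
grasp_force: 25.6
```

```bash
python3 -m handwheel '-0.3 -0.4 -0.1 4;-0.6 -0.8 -0.2 8;-0.6 -0.8 -0.4 12;-0.6 -0.8 -0.5 16;-0.6 -0.8 -0.5 16';python3 -m handwheel '0 0 -0.1 4;0 0 -0.3 8;0 0 -0.5 12;0 0 -0.6 16;0 0 -0.6 16'
```

```text
t: 10.43
tcp_pos: [0.5277, 0.1547, 0.3205]
ee_rot: [0.443, 0.897, -0.002, -0.0]
ft_force: [-0.5, -6.0, -1.4]
grip_width: 0.0293
grasp_force: 25.5
t: 10.85
tcp_pos: [0.5273, 0.1545, 0.3208]
ee_rot: [0.563, 0.826, -0.003, -0.0]
ft_force: [-1.3, -6.9, -0.3]
grip_width: 0.0297
grasp_force: 24.9
```

```bash
python3 -m handwheel '-0.5 -0.2 -0.1 4;-1.1 -0.4 -0.3 8;-1.1 -0.4 -0.5 12;-1.1 -0.4 -0.6 16;-1.1 -0.4 -0.6 16';python3 -m handwheel '0 0 -0.2 4;0 0 -0.4 8;0 0 -0.5 12;0 0 -0.6 16;0 0 -0.6 16'
```

```text
t: 11.27
tcp_pos: [0.527, 0.1538, 0.3213]
ee_rot: [0.673, 0.74, -0.003, -0.001]
ft_force: [-2.7, -5.2, -0.1]
grip_width: 0.0295
grasp_force: 25.0
t: 11.68
tcp_pos: [0.5268, 0.1538, 0.3219]
ee_rot: [0.769, 0.639, -0.003, -0.001]
ft_force: [-3.9, -4.0, 1.7]
grip_width: 0.0295
grasp_force: 24.7
```

```bash
python3 -m handwheel '-0.4 -0.3 -0.2 4;-0.8 -0.5 -0.4 8;-0.8 -0.5 -0.6 12;-0.8 -0.5 -0.7 16;-0.8 -0.5 -0.7 16';python3 -m handwheel '0 0 -0.2 4;0 0 -0.4 8;0 0 -0.6 12;0 0 -0.7 16;0 0 -0.7 16'
```

```text
t: 12.1
tcp_pos: [0.5262, 0.1534, 0.3228]
ee_rot: [0.851, 0.525, -0.003, -0.001]
ft_force: [-5.0, -3.6, 2.4]
grip_width: 0.0301
grasp_force: 24.8
t: 12.52
tcp_pos: [0.526, 0.1536, 0.3235]
ee_rot: [0.916, 0.402, -0.003, -0.001]
ft_force: [-4.8, -2.6, 2.8]
grip_width: 0.0295
grasp_force: 24.8
```

```bash
python3 -m handwheel '-0.4 -0.2 -0.2 4;-1 -0.5 -0.4 8;-1 -0.5 -0.6 12;-1 -0.5 -0.7 16;-1 -0.5 -0.7 16';python3 -m handwheel '0 0 -0.2 4;0 0 -0.4 8;0 0 -0.6 12;0 0 -0.7 16;0 0 -0.7 16'
```

```text
t: 12.93
tcp_pos: [0.5252, 0.1535, 0.3245]
ee_rot: [0.963, 0.271, -0.002, -0.001]
ft_force: [-4.8, -1.2, 2.8]
grip_width: 0.0297
grasp_force: 24.8
t: 13.35
tcp_pos: [0.5252, 0.1537, 0.3253]
ee_rot: [0.991, 0.134, -0.003, -0.001]
ft_force: [-4.3, -1.2, 3.4]
grip_width: 0.0298
grasp_force: 24.8
```

```bash
python3 -m handwheel '-0.4 0 -0.2 4;-0.8 0 -0.5 8;-0.8 0 -0.7 12;-0.8 0 -0.9 16;-0.8 0 -0.9 16';python3 -m handwheel '0 0 -0.2 4;0 0 -0.5 8;0 0 -0.7 12;0 0 -0.9 16;0 0 -0.9 16'
```

```text
t: 13.77
tcp_pos: [0.5246, 0.1537, 0.3263]
ee_rot: [1.0, -0.005, -0.002, -0.001]
ft_force: [-5.1, -0.3, 2.8]
grip_width: 0.0291
grasp_force: 24.8
t: 14.18
tcp_pos: [0.5245, 0.1537, 0.327]
ee_rot: [0.99, -0.144, -0.002, -0.0]
ft_force: [-5.7, -0.5, 3.1]
grip_width: 0.0293
grasp_force: 24.8
```

```bash
python3 -m handwheel '0 0 -0.5 0;0 0 -1 0;0 0 -1.5 0;0 0 -1.5 0' - 30;python3 -m handwheel '0 0 -0.5 0;0 0 -1 0;0 0 -1.5 0;0 0 -1.5 0'
```

```text
t: 14.52
tcp_pos: [0.5246, 0.1538, 0.3278]
ee_rot: [0.99, -0.144, -0.002, -0.001]
ft_force: [-5.1, 2.5, -1.7]
grip_width: 0.0294
grasp_force: 30.0
t: 14.85
tcp_pos: [0.5248, 0.1537, 0.3293]
ee_rot: [0.99, -0.145, -0.002, -0.001]
ft_force: [-4.4, 1.0, -2.0]
grip_width: 0.0295
grasp_force: 30.0
```

```bash
python3 -m handwheel '0 0 -0.5 0;0 0 -1 0;0 0 -1.5 0;0 0 -1.5 0';python3 -m handwheel '0 0 -0.5 0;0 0 -1 0;0 0 -1.5 0;0 0 -2 0;0 0 -2 0'
```

```text
t: 15.18
tcp_pos: [0.5265, 0.1532, 0.3329]
ee_rot: [0.989, -0.145, 0.002, -0.0]
ft_force: [-0.5, 0.7, 0.4]
grip_width: 0.0293
grasp_force: 30.3
t: 15.6
tcp_pos: [0.526, 0.153, 0.3346]
ee_rot: [0.989, -0.145, 0.001, -0.0]
ft_force: [0.3, 0.4, -0.5]
grip_width: 0.0293
grasp_force: 30.2
```

Forces dropped to about zero, so the nut is free. Lift straight up.

```bash
python3 -m handwheel '0 0 -2 0;0 0 -5 0;0 0 -9 0;0 0 -14 0;0 0 -20 0;0 0 -26 0;0 0 -30 0;0 0 -30 0' - 40;python3 -m handwheel '0 0 -8 0;0 0 -20 0;0 0 -32 0;0 0 -44 0;0 0 -54 0;0 0 -58 0;0 0 -60 0;0 0 -60 0'
python3 - <<'E'
from h import *
from cell import *
from scipy.spatial.transform import Rotation as R
s=observe();print(np.round(s["q"],3));print(R.from_quat(s["ee_rot"]).as_matrix().round(3))
d=snapshot("side");u,v=333,190
c=np.clip(d["pixels"][v-50:v+60,u-60:u+60].astype(float)*3,0,255).astype(np.uint8)
cv2.imwrite("pics/lift.png",cv2.resize(c,None,fx=5,fy=5,interpolation=cv2.INTER_CUBIC)[:,:,::-1])
E
```

```text
t: 16.27
tcp_pos: [0.5261, 0.1532, 0.3659]
ee_rot: [0.989, -0.145, 0.001, -0.0]
ft_force: [0.6, 0.3, -1.3]
grip_width: 0.0291
grasp_force: 42.8
t: 16.93
tcp_pos: [0.5257, 0.1531, 0.4249]
ee_rot: [0.989, -0.145, 0.001, -0.0]
ft_force: [-0.4, -0.4, 0.3]
grip_width: 0.0297
grasp_force: 42.8
[ 0.155  0.035  1.777 -0.     1.329  2.017]
[[ 0.958 -0.287  0.001]
 [-0.287 -0.958  0.   ]
 [ 0.001 -0.    -1.   ]]
```

View pics/lift.png

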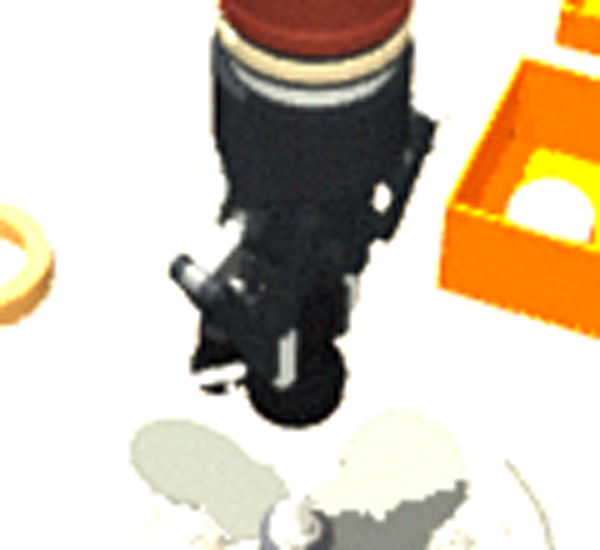

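Nut is held upright at crop (295,385), with the stud bare at (300,525). Now carry it over the tray.

```bash
python3 -m handwheel '3 12 0 0;9 36 0 0;17 66 0 0;25 96 0 0;33 126 0 0;41 156 0 0;49 186 0 0;57 216 0 0'; python3 -m handwheel '8 30 0 0;16 60 0 0;24 90 0 0;32 120 0 0;40 150 0 0;48 180 0 0;56 210 0 0;64 240 0 0';python3 -m handwheel '7 29 0 0;13 54 0 0;17 72 0 0;20 83 0 0;21 87 0 0;21 87 0 0;21 87 0 0'
python3 - <<'E'
from h import *
from cell import *
ims=[]
for n,u,v in(("side",410,125),("top",470,230)):
    d=snapshot(n)
    c=np.clip(d["pixels"][v-65:v+65,u-50:u+50].astype(float)*1.8,0,255).astype(np.uint8)
    ims.append(cv2.resize(c,None,fx=3.9,fy=3.9,interpolation=cv2.INTER_CUBIC))
cv2.imwrite("pics/tray.png",np.hstack(ims)[:,:,::-1])
E
```

```text
t: 17.65
tcp_pos: [0.5173, -0.0722, 0.4231]
ee_rot: [0.989, -0.145, -0.001, 0.0]
ft_force: [0.6, 0.3, -1.4]
grip_width: 0.0295
grasp_force: 42.8
t: 18.32
tcp_pos: [0.5094, -0.3205, 0.4229]
ee_rot: [0.989, -0.145, -0.001, -0.0]
ft_force: [0.6, 0.6, 0.1]
grip_width: 0.0293
grasp_force: 42.8
t: 18.9
tcp_pos: [0.5055, -0.4072, 0.4236]
ee_rot: [0.989, -0.145, -0.0, -0.001]
ft_force: [0.0, -0.3, -0.7]
grip_width: 0.0295
grasp_force: 42.8
```

View pics/tray.png

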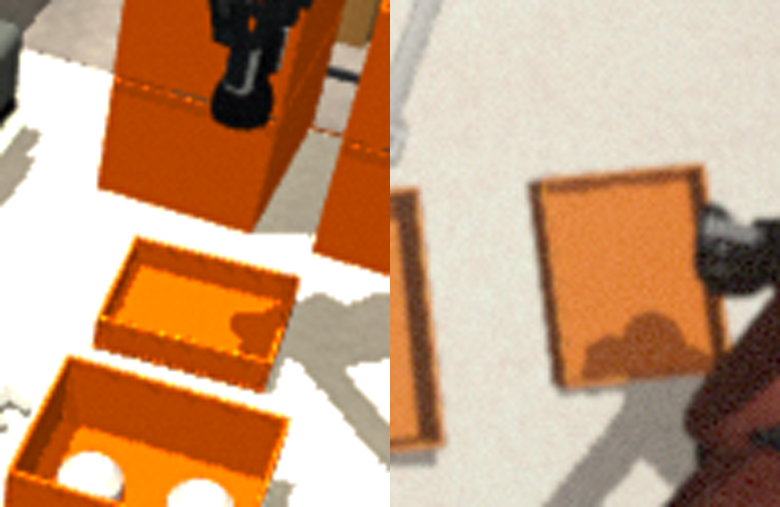

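The nut is plumb over the tray, as the top-view parallax predicts. Lower it.

```bash
python3 -m handwheel '0 0 10 0;0 0 30 0;0 0 55 0;0 0 80 0;0 0 105 0;0 0 130 0;0 0 145 0;0 0 150 0'; python3 -m handwheel '0 0 10 0;0 0 20 0;0 0 30 0;0 0 38 0;0 0 43 0;0 0 46 0;0 0 48 0;0 0 48 0';python3 -m handwheel '0 0 1 0;0 0 2 0;0 0 3 0;0 0 4 0;0 0 5 0;0 0 5 0'
```

```text
t: 19.67
tcp_pos: [0.5045, -0.4055, 0.2694]
ee_rot: [0.989, -0.145, -0.003, -0.002]
ft_force: [-0.9, 0.7, -0.7]
grip_width: 0.0292
grasp_force: 42.8
t: 20.33
tcp_pos: [0.5056, -0.4078, 0.2259]
ee_rot: [0.989, -0.145, -0.0, -0.0]
ft_force: [-0.3, 0.0, -0.6]
grip_width: 0.0292
grasp_force: 42.9
t: 20.83
tcp_pos: [0.5056, -0.4077, 0.2209]
ee_rot: [0.989, -0.145, -0.0, -0.0]
ft_force: [0.8, -0.1, 0.1]
grip_width: 0.0292
grasp_force: 42.8
```

```bash
python3 -m handwheel '0 0 1 0;0 0 2 0;0 0 3 0;0 0 4 0;0 0 4 0'; python3 -m handwheel '0 0 0.5 0;0 0 1 0;0 0 1.5 0;0 0 2 0;0 0 2 0'
```

```text
t: 21.25
tcp_pos: [0.5055, -0.4077, 0.2167]
ee_rot: [0.989, -0.145, -0.0, -0.0]
ft_force: [-0.7, 1.2, 0.1]
grip_width: 0.0294
grasp_force: 42.9
t: 21.67
tcp_pos: [0.5056, -0.4077, 0.215]
ee_rot: [0.989, -0.145, -0.0, -0.0]
ft_force: [-0.4, 0.5, -1.4]
grip_width: 0.0293
grasp_force: 42.8
```

```bash
python3 -m handwheel '0 0 0.5 0;0 0 1 0;0 0 1.5 0;0 0 1.5 0'; python3 -m handwheel '0 0 0.5 0;0 0 1 0;0 0 1.5 0;0 0 1.5 0';python3 -m handwheel '0 0 0.5 0;0 0 1 0;0 0 1 0'
```

```text
t: 22.0
tcp_pos: [0.5056, -0.4077, 0.2134]
ee_rot: [0.989, -0.145, -0.0, -0.0]
ft_force: [0.5, 0.4, -1.5]
grip_width: 0.0291
grasp_force: 42.9
t: 22.33
tcp_pos: [0.5056, -0.4077, 0.2119]
ee_rot: [0.989, -0.145, -0.0, -0.0]
ft_force: [-0.2, 0.9, -0.7]
grip_width: 0.0293
grasp_force: 42.9
t: 22.58
tcp_pos: [0.5056, -0.4077, 0.211]
ee_rot: [0.989, -0.145, -0.0, -0.0]
ft_force: [0.2, -0.9, 0.3]
grip_width: 0.0293
grasp_force: 42.9
```

```bash
python3 -m handwheel '0 0 0.3 0;0 0 0.7 0;0 0 1 0;0 0 1 0'; python3 -m handwheel '0 0 0.3 0;0 0 0.7 0;0 0 1 0;0 0 1 0'
```

```text
t: 22.92
tcp_pos: [0.5056, -0.4078, 0.21]
ee_rot: [0.989, -0.145, -0.0, -0.0]
ft_force: [-0.2, -0.2, -0.9]
grip_width: 0.0295
grasp_force: 42.9
t: 23.25
tcp_pos: [0.5056, -0.4077, 0.209]
ee_rot: [0.989, -0.145, -0.0, -0.0]
ft_force: [0.4, -0.0, -0.4]
grip_width: 0.0292
grasp_force: 42.9
```

```bash
python3 -m handwheel '0 0 0.3 0;0 0 0.7 0;0 0 1 0;0 0 1 0'; python3 -m handwheel '0 0 0.3 0;0 0 0.7 0;0 0 1 0;0 0 1 0'
```

```text
t: 23.58
tcp_pos: [0.5057, -0.4079, 0.2087]
ee_rot: [0.989, -0.145, -0.0, -0.0]
ft_force: [-2.0, 0.8, 3.8]
grip_width: 0.0294
grasp_force: 43.4
t: 23.92
tcp_pos: [0.5058, -0.4079, 0.2087]
ee_rot: [0.989, -0.145, -0.0, -0.0]
ft_force: [-4.1, 2.5, 8.2]
grip_width: 0.0293
grasp_force: 44.1
```

Contact with the floor at TCP z≈0.209. Ease off, then open slowly.

```bash
python3 -m handwheel '0 0 -0.7 0;0 0 -1.3 0;0 0 -1.3 0' - 20; python3 -m handwheel '0 0 0 0;0 0 0 0;0 0 0 0;0 0 0 0' 40;  python3 -m handwheel '0 0 0 0;0 0 0 0;0 0 0 0;0 0 0 0;0 0 0 0' 60; python3 -m handwheel '0 0 -3 0;0 0 -10 0;0 0 -20 0;0 0 -35 0;0 0 -55 0;0 0 -80 0;0 0 -105 0;0 0 -120 0';python3 -m handwheel '0 0 -20 0;0 0 -40 0;0 0 -60 0;0 0 -70 0;0 0 -70 0;0 0 -70 0'
python3 - <<'E'
from h import *
from cell import *
ims=[]
for n,u,v in(("side",410,125),("top",470,230)):
    d=snapshot(n)
    c=np.clip(d["pixels"][v-65:v+65,u-50:u+50].astype(float)*1.8,0,255).astype(np.uint8)
    ims.append(cv2.resize(c,None,fx=3.9,fy=3.9,interpolation=cv2.INTER_CUBIC))
cv2.imwrite("pics/placed.png",np.hstack(ims)[:,:,::-1])
E
```

```text
t: 24.17
tcp_pos: [0.5057, -0.4078, 0.2087]
ee_rot: [0.989, -0.145, 0.0, 0.0]
ft_force: [-1.1, 1.4, 4.3]
grip_width: 0.0294
grasp_force: 43.4
t: 24.5
tcp_pos: [0.5056, -0.4077, 0.2079]
ee_rot: [0.989, -0.145, -0.0, -0.0]
ft_force: [-0.1, -0.5, 0.6]
grip_width: 0.0339
grasp_force: 0.0
t: 24.92
tcp_pos: [0.5057, -0.4078, 0.2084]
ee_rot: [0.989, -0.145, 0.0, 0.0]
ft_force: [0.7, 0.3, 0.9]
grip_width: 0.051
grasp_force: 0.0
t: 25.58
tcp_pos: [0.5064, -0.4085, 0.334]
ee_rot: [0.989, -0.145, 0.003, 0.002]
ft_force: [0.1, -0.5, 0.1]
grip_width: 0.0509
grasp_force: 0.0
t: 26.08
tcp_pos: [0.5057, -0.4078, 0.3998]
ee_rot: [0.989, -0.145, 0.001, 0.001]
ft_force: [-0.4, -0.3, -0.8]
grip_width: 0.0512
grasp_force: 0.0
```

View pics/placed.png

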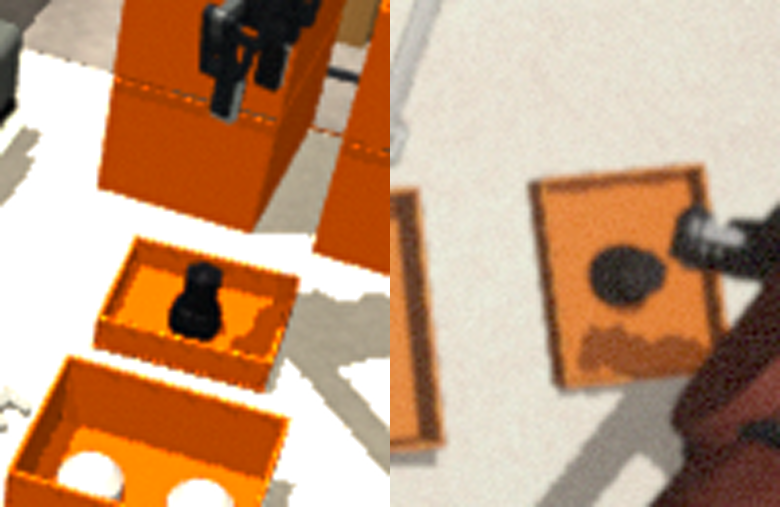

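The nut stands upright in the middle of the shallow tray (top crop 627,275; side crop 197,300), and the gripper is clear.

```bash
python3 -c "
from cell import *
print(close_job())"
```

```text
the job is handed in; nothing more can be done
None
```

The nut came off clockwise and was lifted straight clear of the stud; it now stands upright near the middle of the shallow tray, and I've handed the job in; no verdict was returned.

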